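# Flag the worn spring foot of the balance slab

### The arm

A 7-joint arm with a two-finger parallel gripper is mounted at the origin on the work surface. World frame = base frame: x ahead of the robot, y to its left, z up, the work surface at z = 0. Lengths are in m, angles in rad, forces in N, time in s.
With the tool pointing down it reaches from about 0.4 to 0.85 m from the base axis. Payload 6.9 kg.
Tool frame: the origin (TCP) lies at the very end of the fingers, on their centre line; the grasp point (between the pads) lies 19 mm behind it; y points along the fingers, z is the direction in which the jaws open and shut, and the axes are right-handed (so a half turn about y gives the same grasp; the last joint's range is limited). The gripper opens to 85 mm and grips with 20 to 120 N. Pads are 22 mm wide; open, the fingers measure 114 mm over their backs; the gripper's body (76 mm by 85 mm) begins 54 mm behind the grasp point. The pads swing forward as they close: fully open they stand 13 mm farther back than shut.
Start: joints at [-1.222, 0.507, -0.238, 1.5, 0.126, 1.149, -0.155], TCP at [0.151, 0.607, 0.231] pointing down, gripper open.
Joint ranges: [-3.08, 3.08], [-0.24, 2.05], [-1.43, 1.35], [0, 2.5], [-1.52, 4.66], [0.17, 1.96], [-2.89, 2.89]. Speed limits (rad/s): [2.39, 2.39, 3.14, 3.14, 3.14, 3.14, 3.14].

### API

Orientations are given as a unit quaternion [x, y, z, w].
In Python, from plant import arm gives the robot as it stands. The module is installed in compiled form; this text tells all that it offers.
- The arm moves only by the shell command python3 -m jog 'ROWS' [FORCE]. ROWS is a JSON object of lists of equal length, an entry for each row: "linear": the shift along the tool's x, y, z in m, a list of three; "delta_rot": the turn, a rotation vector about the tool's x, y, z in degrees, a list of three; "claw": the opening, from -1 (shut) to 1 (fully open). A call has 1 to 5 rows; each row shifts and turns the pose as measured when the row begins, along the tool's axes as they then stand; what a row does not reach is not made up. A row lasts 1/12 s, in which the tool goes at most 41.7 mm and 7.16 degrees, less where a joint would pass 70% of its speed; a pose out of reach is approached as far as the arm can. A call with a gripper value outside its range is refused whole. The fingers move at their own pace and stop on an object; FORCE is the grip in N (left out, the last holds). Time passes only in rows, so rows that do not move let the fingers close. It gives the time, the measured TCP pose, the force and the opening at its end, in the units of the state.
- arm.read_state(): the state, without advancing time (a new reading comes with each control period).
- arm.grab_frame(name): name is "side" or "top" or "wrist"; returns the picture (480x640x3 uint8, red, green, blue); there is no depth.
- arm.get_calibration(name): a dict with "K" (3x3 intrinsics, pixels), "rvec" (rotation vector, rad) and "tvec" (3), from world to camera coordinates, as OpenCV has them. Camera axes: x right, y down, z forward; pixel columns grow to the right and rows downward; lengths in m; the calibration is good to about 2 mm. A picture is of the moment at which its call begins: read the wrist's pose just before it. get_calibration takes no time and is no camera call; for the wrist camera it gives the pose at the moment of the call.
- arm.hand_in(): hands the job in, once; it reports no verdict.
Trained networks look in the newest picture that a camera, given by its name, has taken for a name from the list of things; names that differ only in an ending like _2 or _b are one class to them, and where a whole thing is asked for, a point or a joint stands for the part that bears it (a point fixed in the world has none). Each returns a list of dicts, best first, with "score" (0 to 1); they miss things now and then, are a little off and sometimes report something else, mostly with a low value. They report only what shows in the picture. A call takes as long as a camera call. They do not tell look-alikes from the thing itself.
- arm.spot_in(camera, target): "xyz" ([x, y, z] in m, in the coordinates of the camera as it stood for that picture, good to about 4 mm: the middle of the surface that is visible of it).
The state is a dict: "clock": time; "joint_positions": joint angles; "joint_vel": joint speeds; "tau": joint torques, N m; "eef_pos": TCP position; "eef_rot": TCP orientation; "contact_force": force on the tool from outside, world axes, zero at the start; "wrist_torque": the same for the moment, N m; "grip_width": finger opening in m.
Only numpy, scipy, OpenCV 4.12 (cv2) and the standard library are available. Lean on these libraries where they do the work, as an engineer would, in place of code of your own. Each camera call takes 0.05 s, during which the arm holds its last target.

### The job

The three spring feet from under the balance slab stand on the foam tray. Press down their round black pads with the fingertips one after another, left foot first, then middle, then right (as the robot sees them), each at least halfway down and let it come up again, to feel which spring is softest; then push that foot's orange tag fully down and let go. Leave the other two tags up, and do not pick up, tip or shift the feet or anything else on the bench.

Things in the scene. Friction and masses are not known exactly. Their poses are not given: they have to be found in the camera images.
- tray: white foam tray, 380 x 620 mm, fixed to the bench; origin under its centre, x away from the robot and y to the robot's left when unturned. Floor 15 mm above the bench, rim 20 mm wide and 35 mm high. The three feet stand on its floor in a row along the tray's y, about 170 mm apart, one in each third of the tray: tray y above 85 mm is the left one, between -85 and 85 mm the middle one, below -85 mm the right one. Which foot stands where changes from run to run
- foot_a: one of three look-alike spring feet standing loose on the tray floor: blue base plate 140 (x) x 70 (y) x 18 mm, about 0.85 kg; origin at the centre of its underside. On it a round spring-mounted black pad at x = +25 mm and an orange push-down tag at x = -45 mm (the end nearer the robot)
- pad_a (a joint): how far the pad of foot_a is pressed down, m: 0 up (a pad at rest may sit up to 1 mm lower), 0.012 bottomed. It springs back when let go. The springs differ clearly from foot to foot: pressed 8 mm down, the softest needs about 3 N, the next about 7 N and the stiffest about 12 N (under 20 N bottomed)
- pad_a_top (a point): centre of the flat top of the black pad of foot_a, 48 mm diameter, 50 mm above the foot's underside when up; moves with the pad; axes as the foot's
- tag_a (a joint): how far the orange tag of foot_a is pushed down, m: 0 up, 0.014 fully down against its stop. A friction fit: about 3 N moves it straight down and it stays where it is left
- tag_a_top (a point): centre of the top of the orange tag of foot_a, 12 (x) x 30 (y) mm, 48 mm above the foot's underside when up and 34 mm when fully down, where it still stands 6 mm above its grey guide (26 x 46 mm, top 28 mm above the foot's underside); moves with the tag
- foot_b: one of three look-alike spring feet standing loose on the tray floor: blue base plate 140 (x) x 70 (y) x 18 mm, about 0.85 kg; origin at the centre of its underside. On it a round spring-mounted black pad at x = +25 mm and an orange push-down tag at x = -45 mm (the end nearer the robot)
- pad_b (a joint): how far the pad of foot_b is pressed down, m: 0 up (a pad at rest may sit up to 1 mm lower), 0.012 bottomed. It springs back when let go. The springs differ clearly from foot to foot: pressed 8 mm down, the softest needs about 3 N, the next about 7 N and the stiffest about 12 N (under 20 N bottomed)
- pad_b_top (a point): centre of the flat top of the black pad of foot_b, 48 mm diameter, 50 mm above the foot's underside when up; moves with the pad; axes as the foot's
- tag_b (a joint): how far the orange tag of foot_b is pushed down, m: 0 up, 0.014 fully down against its stop. A friction fit: about 3 N moves it straight down and it stays where it is left
- tag_b_top (a point): centre of the top of the orange tag of foot_b, 12 (x) x 30 (y) mm, 48 mm above the foot's underside when up and 34 mm when fully down, where it still stands 6 mm above its grey guide (26 x 46 mm, top 28 mm above the foot's underside); moves with the tag
- foot_c: one of three look-alike spring feet standing loose on the tray floor: blue base plate 140 (x) x 70 (y) x 18 mm, about 0.85 kg; origin at the centre of its underside. On it a round spring-mounted black pad at x = +25 mm and an orange push-down tag at x = -45 mm (the end nearer the robot)
- pad_c (a joint): how far the pad of foot_c is pressed down, m: 0 up (a pad at rest may sit up to 1 mm lower), 0.012 bottomed. It springs back when let go. The springs differ clearly from foot to foot: pressed 8 mm down, the softest needs about 3 N, the next about 7 N and the stiffest about 12 N (under 20 N bottomed)
- pad_c_top (a point): centre of the flat top of the black pad of foot_c, 48 mm diameter, 50 mm above the foot's underside when up; moves with the pad; axes as the foot's
- tag_c (a joint): how far the orange tag of foot_c is pushed down, m: 0 up, 0.014 fully down against its stop. A friction fit: about 3 N moves it straight down and it stays where it is left
- tag_c_top (a point): centre of the top of the orange tag of foot_c, 12 (x) x 30 (y) mm, 48 mm above the foot's underside when up and 34 mm when fully down, where it still stands 6 mm above its grey guide (26 x 46 mm, top 28 mm above the foot's underside); moves with the tag
- beaker: bystander: empty glass beaker, 70 mm diameter, 92 mm high, upright on the tray behind the feet; origin at the centre of its underside
- dish: bystander: clear covered dish, 90 mm diameter, 16 mm high, on the tray behind the feet; origin at the centre of its underside
- vial: bystander: green glass vial with blue cap, 24 mm diameter, 40 mm high, standing on the tray between the left and middle feet; origin at the centre of its underside
- collar: bystander: steel collar, 26 mm diameter, 12 mm high, on the tray between the middle and right feet; origin at the centre of its underside
- bottle_1: bystander: milky sample bottle, 80 mm diameter, 190 mm high, on the bench left of the tray; origin at the centre of its underside
- bottle_2: bystander: another such bottle beside it; origin at the centre of its underside
- screwdriver: bystander: screwdriver lying on the bench right of the tray
Not all that is in view belongs to the job. What is shaped like the foot_c but purple is not meant.

How it is judged:
By the outcome, as a careful person would: the job done as asked, in the order asked, and still so for the second after the job is handed in, with the robot touching nothing.
It also fails if it takes over 51 s, if anything falls off the work surface, if the arm or the gripper's body presses on something with over 40 N, if the wrist force passes 120 N, or if a joint passes its speed limit or range.

## Working session

There is one attempt and no reset: what is moved stays moved. The work goes in short steps, Python scripts to look and compute and a shell command to move; the robot and the scene stay as the last step left them, time stands still between calls to the robot, and variables do not carry over. Pictures are saved under pics/ and viewed, and the job is handed in when it is done.

```bash
mkdir -p pics
cat > h.py <<'E'
import numpy as np, cv2
from plant import arm
from scipy.spatial.transform import Rotation as R
def cal(n):
    c=arm.get_calibration(n); return np.array(c["K"]),cv2.Rodrigues(np.array(c["rvec"],float))[0],np.array(c["tvec"],float).ravel()
def pix2w(n,u,v,z):
    K,Rm,t=cal(n); d=Rm.T@np.linalg.solve(K,[u,v,1.]); o=-Rm.T@t
    return o+d*(z-o[2])/d[2]
def w2pix(n,p):
    K,Rm,t=cal(n); q=K@(Rm@np.array(p,float)+t); return q[:2]/q[2]
def c2w(n,x):
    K,Rm,t=cal(n); return Rm.T@(np.array(x)-t)
def save(n,name):
    im=arm.grab_frame(n); cv2.imwrite(f"pics/{name}.png",im[:,:,::-1]); return im
E
python3 - <<'E'
from h import *
s=arm.read_state(); print({k:np.round(v,3).tolist() for k,v in s.items()}); print(np.round(R.from_quat(s["eef_rot"]).as_matrix(),3))
for n in("top","side"):
    save(n,n+"0")
    for t in("pad_a_top","tag_a_top","foot_a"):
        for d in arm.spot_in(n,t): print(n,t,round(d["score"],2),np.round(c2w(n,d["xyz"]),3))
E
```

```text
{'clock': 0.0, 'joint_positions': [-1.221, 0.508, -0.238, 1.501, 0.126, 1.149, -0.155], 'joint_vel': [0.001, 0.0, -0.0, 0.001, 0.002, 0.001, 0.001], 'tau': [-0.0, -62.059, -2.186, -24.966, 0.013, 0.011, 0.0], 'eef_pos': [0.151, 0.606, 0.23], 'eef_rot': [0.702, -0.086, 0.086, -0.701], 'contact_force': [0.546, 0.617, -0.042], 'wrist_torque': [-0.011, -0.007, -0.007], 'grip_width': 0.086}
[[ 0.97  -0.     0.241]
 [-0.241 -0.002  0.97 ]
 [ 0.    -1.    -0.002]]
top pad_a_top 0.7 [ 0.592 -0.134  0.062]
top pad_a_top 0.57 [0.551 0.038 0.038]
top tag_a_top 0.37 [ 0.522 -0.128  0.064]
top foot_a 0.89 [0.256 0.256 0.014]
top foot_a 0.86 [0.527 0.199 0.032]
top foot_a 0.69 [0.551 0.039 0.035]
top foot_a 0.68 [ 0.572 -0.132  0.032]
side pad_a_top 0.85 [ 0.591 -0.143  0.068]
side tag_a_top 0.73 [0.553 0.196 0.061]
side tag_a_top 0.67 [ 0.523 -0.132  0.061]
side foot_a 0.93 [0.53  0.19  0.032]
side foot_a 0.74 [0.554 0.024 0.033]
side foot_a 0.72 [0.257 0.23  0.024]
side foot_a 0.69 [ 0.567 -0.149  0.035]
side foot_a 0.39 [ 0.502 -0.467  0.021]
```

View pics/top0.png

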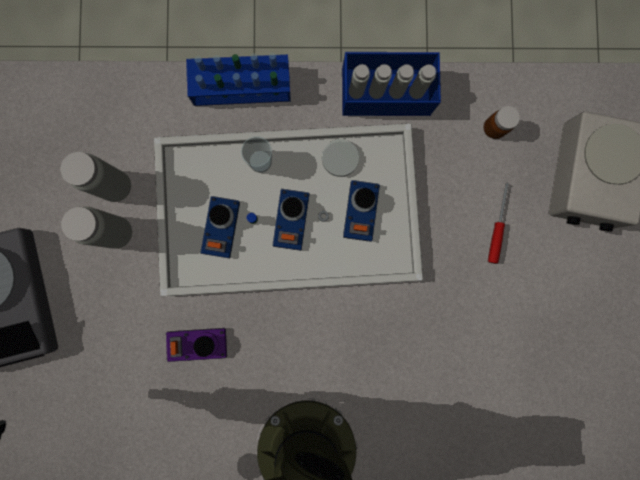

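View pics/side0.png

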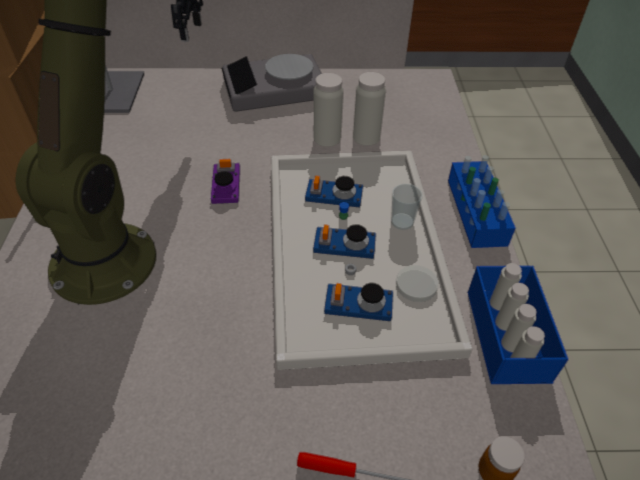

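The top picture shows the three blue feet with pads at about (220,216), (292,207) and (365,198), and their tags at (214,245), (287,237) and (360,228). The purple look-alike at (197,345) lies outside the tray and isn't meant. Next I'll enlarge a crop and measure.

Run:
```python
from h import *
im=cv2.imread("pics/top0.png"); c=im[170:270,180:400]; cv2.imwrite("pics/crop0.png",cv2.resize(c,None,fx=3.6,fy=3.6,interpolation=cv2.INTER_CUBIC))
hsv=cv2.cvtColor(im,cv2.COLOR_BGR2HSV)
def comps(m,amin):
    n,l,s,ce=cv2.connectedComponentsWithStats(m.astype(np.uint8)); return [(ce[i],s[i,4]) for i in range(1,n) if s[i,4]>amin]
roi=np.zeros(im.shape[:2],bool); roi[170:270,180:400]=1
for nm,m,z in(("pad",(im.max(2)<45)&roi,.0645),("tag",(hsv[...,0]<18)&(hsv[...,1]>150)&(hsv[...,2]>100)&roi,.063),("plate",(hsv[...,0]>100)&(hsv[...,0]<130)&(hsv[...,1]>120)&roi,.033)):
    for ce,a in sorted(comps(m,12),key=lambda q:q[0][0]): print(nm,np.round(ce,1),a,np.round(pix2w("top",*ce,z),4))
for nm,uv in (("nl",(164,291)),("nr",(419,278)),("fl",(157,139)),("fr",(409,127))): print(nm,pix2w("top",*uv,.035).round(3))
```

```text
pad [219.2 214.6] 337 [0.555  0.1979 0.0645]
pad [224.7 246.5] 31 [0.4813 0.1847 0.0645]
pad [233.6 223.9] 129 [0.5334 0.1648 0.0645]
pad [292.2 206.6] 325 [0.5734 0.0301 0.0645]
pad [298.5 239.5] 24 [0.4972 0.0157 0.0645]
pad [304.9 209. ] 27 [0.5677 0.0007 0.0645]
pad [365.2 197.6] 345 [ 0.5943 -0.1391  0.0645]
pad [369.7 228.6] 19 [ 0.5221 -0.1488  0.0645]
tag [213.6 244.4] 57 [0.4864 0.2105 0.063 ]
tag [287.3 236.5] 61 [0.5044 0.0414 0.063 ]
tag [360.2 227.2] 58 [ 0.5256 -0.1269  0.063 ]
plate [220.2 228.1] 871 [0.5271 0.2011 0.033 ]
plate [251.4 217.5] 79 [0.5521 0.1276 0.033 ]
plate [290.6 220.7] 829 [0.5443 0.0346 0.033 ]
plate [360.5 211.8] 842 [ 0.5656 -0.1318  0.033 ]
nl [0.379 0.33  0.035]
nr [ 0.408 -0.268  0.035]
fl [0.74  0.353 0.035]
fr [ 0.771 -0.25   0.035]
```

View pics/crop0.png

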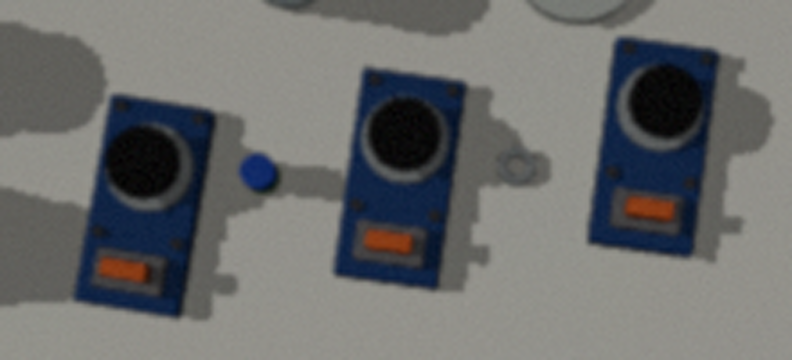

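```bash
cat >> h.py <<'E'
def st(target=None,yaw=None):
    s=arm.read_state(); M=R.from_quat(s["eef_rot"]).as_matrix()
    print("t%.2f"%s["clock"],"p",np.round(s["eef_pos"],4),"F",np.round(s["contact_force"],2),"w",round(s["grip_width"],4))
    if target is not None: print("tool delta mm",np.round(1000*M.T@(np.array(target)-s["eef_pos"]),1))
    if yaw is not None:
        y=np.radians(yaw); Md=np.column_stack([[np.cos(y),np.sin(y),0],[0,0,-1],[-np.sin(y),np.cos(y),0]])
        print("rot deg",np.round(np.degrees(R.from_matrix(M.T@Md).as_rotvec()),2))
E
python3 -m jog '{"linear":[[0.034,0,-0.0207],[0.034,0,-0.0207],[0.034,0,-0.0207],[0.034,0,-0.0207],[0.034,0,-0.0207]],"delta_rot":[[0,0,0],[0,0,0],[0,0,0],[0,0,0],[0,0,0]],"claw":[-1,-1,-1,-1,-1]}' 40
python3 -c "
from h import *
st([0.556,0.197,0.11],-10)"
```

```text
clock: 0.82
eef_pos: [0.2849, 0.4687, 0.2292]
eef_rot: [-0.701, 0.082, -0.077, 0.704]
contact_force: [1.0, 0.1, -0.7]
grip_width: 0.0253
t0.82 p [0.2849 0.4687 0.2292] F [ 1.01  0.12 -0.75] w 0.0253
tool delta mm [ 325.6  116.  -205. ]
rot deg [-0.2  -2.85 -0.43]
```

```bash
python3 -m jog '{"linear":[[0.034,0.005,-0.021],[0.034,0.005,-0.021],[0.034,0.005,-0.021],[0.034,0.005,-0.021],[0.034,0.005,-0.021]],"delta_rot":[[0,-1,0],[0,-1,0],[0,-1,0],[0,0,0],[0,0,0]],"claw":[-1,-1,-1,-1,-1]}' 40
python3 -c "
from h import *
st([0.556,0.197,0.11],-10)"
```

```text
clock: 1.23
eef_pos: [0.4366, 0.3273, 0.2043]
eef_rot: [-0.702, 0.06, -0.058, 0.708]
contact_force: [0.1, 1.6, 0.1]
grip_width: -0.0001
t1.23 p [0.4366 0.3273 0.2043] F [0.14 1.61 0.08] w -0.0001
tool delta mm [ 139.9   92.8 -109.4]
rot deg [-0.47  0.4  -0.25]
```

```bash
python3 -m jog '{"linear":[[0.028,0.014,-0.022],[0.028,0.014,-0.022],[0.028,0.014,-0.022],[0.028,0.014,-0.022],[0.026,0.014,-0.020]],"delta_rot":[[0,0,0],[0,0,0],[0,0,0],[0,0,0],[0,0,0]],"claw":[-1,-1,-1,-1,-1]}' 40
python3 -c "
from h import *
st([0.556,0.197,0.10],-10)
save('wrist','w1');save('side','s1')
for t in('pad_a_top','tag_a_top'):
  for d in arm.spot_in('wrist',t): print(t,round(d['score'],2),np.round(c2w('wrist',d['xyz']),3))
"
```

```text
clock: 1.65
eef_pos: [0.5634, 0.1907, 0.1336]
eef_rot: [-0.7, 0.058, -0.061, 0.709]
contact_force: [-0.0, -0.2, -0.7]
grip_width: -0.0001
t1.65 p [0.5634 0.1907 0.1336] F [-0.   -0.22 -0.67] w -0.0001
tool delta mm [-8.4 33.6  4.6]
rot deg [-0.74  0.28  0.18]
tag_a_top 0.59 [0.567 0.043 0.065]
tag_a_top 0.25 [0.545 0.05  0.028]
```

View pics/w1.png

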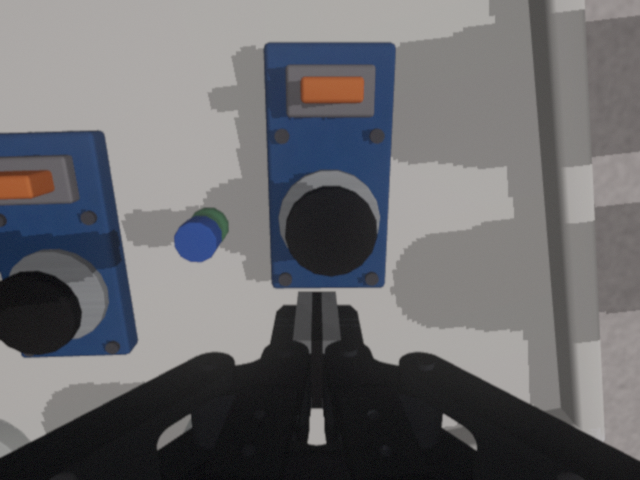

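View pics/s1.png

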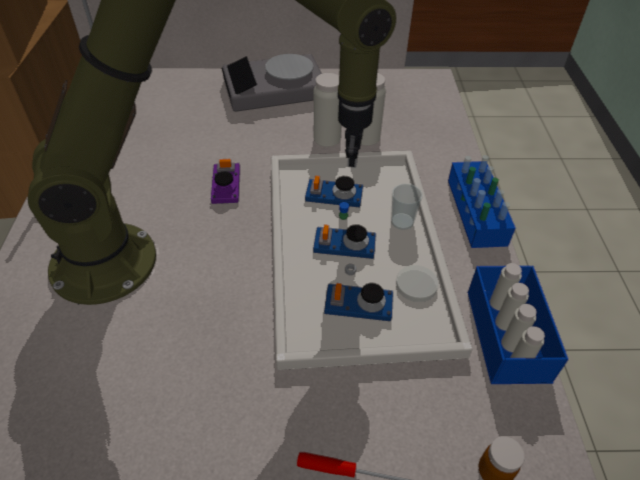

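The wrist view shows the left foot with its pad at (332,230) and tag at (332,90), plus the vial at (200,237). I'll turn these into world positions as a cross-check.

```bash
python3 -c "
from h import *
print(pix2w('wrist',332,230,.0645),pix2w('wrist',332,90,.063),pix2w('wrist',38,312,.0645),pix2w('wrist',12,185,.063))
for p in ([.556,.197,.0645],[.4864,.2105,.063]): print(w2pix('wrist',p))
st([0.556,0.197,0.075],-10)
"
```

```text
[0.55081722 0.20171939 0.0645    ] [0.48398992 0.21266173 0.063     ] [0.56840042 0.03941739 0.0645    ] [0.50097571 0.04979763 0.063     ]
[324.55310535 241.11091572]
[328.28856911  96.15045086]
t1.85 p [0.5621 0.1916 0.1333] F [-0.54  1.    0.21] w 0.0002
tool delta mm [-7.  58.3  3.6]
rot deg [-0.71  0.17  0.05]
```

```bash
python3 -m jog '{"linear":[[-0.009,0.02,0.006],[0,0.02,0],[0,0.014,0],[0,0,0]],"delta_rot":[[0,0,0],[0,0,0],[0,0,0],[0,0,0]],"claw":[-1,-1,-1,-1]}'
python3 -c "
from h import *
st([0.553,0.199,0.056],-10)"
```

```text
clock: 2.18
eef_pos: [0.5531, 0.2073, 0.0815]
eef_rot: [-0.698, 0.056, -0.06, 0.711]
contact_force: [-1.0, -0.6, -0.3]
grip_width: -0.0003
t2.18 p [0.5531 0.2073 0.0815] F [-0.95 -0.57 -0.33] w -0.0003
tool delta mm [ 1.2 25.4 -8.7]
rot deg [-1.12  0.56  0.27]
```

```bash
python3 -m jog '{"linear":[[0.001,0.008,-0.008],[0,0.004,0],[0,0,0]],"delta_rot":[[-1,0.5,0.2],[0,0,0],[0,0,0]],"claw":[-1,-1,-1]}'
python3 -c "
from h import *
st([0.553,0.199,0.056],-10)"
```

```text
clock: 2.43
eef_pos: [0.5519, 0.2027, 0.0708]
eef_rot: [-0.704, 0.059, -0.061, 0.706]
contact_force: [-0.8, 1.0, 0.0]
grip_width: -0.0
t2.43 p [0.5519 0.2027 0.0708] F [-0.76  1.    0.02] w -0.0
tool delta mm [ 1.6 14.8 -3.5]
rot deg [-0.16  0.31  0.13]
```

```bash
z='"delta_rot":[[0,0,0],[0,0,0],[0,0,0]],"claw":[-1,-1,-1]'
python3 -m jog '{"linear":[[0.001,0.004,-0.003],[0,0.003,0],[0,0,0]],"delta_rot":[[0,0,0],[0,0,0],[0,0,0]],"claw":[-1,-1,-1]}'
python3 -m jog '{"linear":[[0,0.003,0],[0,0.002,0],[0,0,0]],"delta_rot":[[0,0,0],[0,0,0],[0,0,0]],"claw":[-1,-1,-1]}'
python3 -c "
from h import *
st([0.553,0.199,0.056],-10)"
```

```text
clock: 2.68
eef_pos: [0.5533, 0.2002, 0.0652]
eef_rot: [-0.703, 0.058, -0.061, 0.706]
contact_force: [-1.2, 1.2, 1.7]
grip_width: 0.0001
clock: 2.93
eef_pos: [0.5535, 0.2002, 0.0616]
eef_rot: [-0.703, 0.057, -0.062, 0.706]
contact_force: [-2.9, -0.5, 6.8]
grip_width: 0.0004
t2.93 p [0.5535 0.2002 0.0616] F [-2.93 -0.51  6.76] w 0.0004
tool delta mm [-0.3  5.6 -1.3]
rot deg [-0.31  0.31  0.34]
```

```bash
python3 -m jog '{"linear":[[0,0.003,0],[0,0,0],[0,0,0]],"delta_rot":[[0,0,0],[0,0,0],[0,0,0]],"claw":[-1,-1,-1]}'
python3 -m jog '{"linear":[[0,0.003,0],[0,0,0],[0,0,0]],"delta_rot":[[0,0,0],[0,0,0],[0,0,0]],"claw":[-1,-1,-1]}'
python3 -c "
from h import *
st([0.553,0.199,0.056],-10)
save('wrist','w2');save('side','s2');st();arm.grab_frame('wrist');st()"
```

```text
clock: 3.18
eef_pos: [0.5535, 0.2002, 0.0606]
eef_rot: [-0.703, 0.057, -0.063, 0.706]
contact_force: [-2.6, -0.2, 8.5]
grip_width: 0.0
clock: 3.43
eef_pos: [0.5535, 0.2002, 0.0601]
eef_rot: [-0.702, 0.057, -0.063, 0.707]
contact_force: [-3.3, -1.5, 9.5]
grip_width: 0.0
t3.43 p [0.5535 0.2002 0.0601] F [-3.3  -1.53  9.46] w 0.0
tool delta mm [-0.3  4.1 -1.3]
rot deg [-0.39  0.25  0.47]
t3.53 p [0.5535 0.2002 0.0601] F [-3.24 -1.15  9.09] w 0.0004
t3.58 p [0.5535 0.2002 0.0601] F [-2.94 -0.72  8.82] w 0.0001
```

View pics/w2.png

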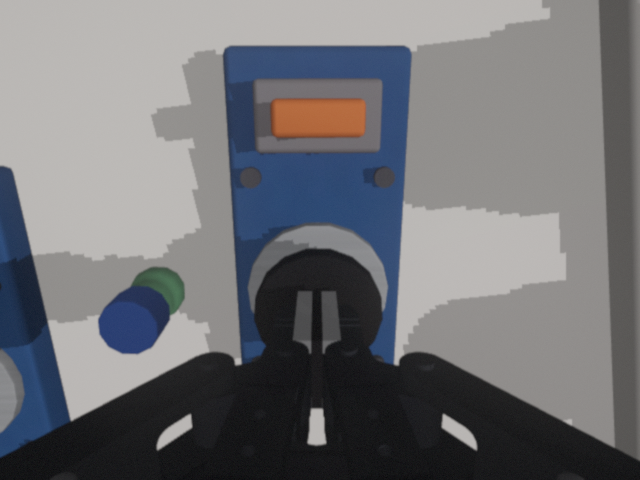

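```bash
python3 -m jog '{"linear":[[0,0.0045,0],[0,0.0045,0],[0,0.0045,0]],"delta_rot":[[0,0,0],[0,0,0],[0,0,0]],"claw":[-1,-1,-1]}'
python3 -m jog '{"linear":[[0,0.006,0],[0,0.006,0],[0,0.006,0]],"delta_rot":[[0,0,0],[0,0,0],[0,0,0]],"claw":[-1,-1,-1]}'
python3 -c "
from h import *
st([0.553,0.199,0.056],-10)
save('wrist','w3');save('side','s3');st()"
```

```text
clock: 3.83
eef_pos: [0.5537, 0.2003, 0.0525]
eef_rot: [-0.702, 0.056, -0.064, 0.707]
contact_force: [-18.7, -6.8, 69.9]
grip_width: 0.0001
clock: 4.08
eef_pos: [0.5537, 0.2003, 0.0526]
eef_rot: [-0.702, 0.054, -0.068, 0.707]
contact_force: [-17.1, -6.5, 56.0]
grip_width: -0.0
t4.08 p [0.5537 0.2003 0.0526] F [-17.14  -6.51  55.95] w -0.0
tool delta mm [-0.4 -3.4 -1.4]
rot deg [-0.57  0.13  1.09]
t4.18 p [0.5537 0.2003 0.0526] F [-18.63  -7.19  59.08] w -0.0001
```

```bash
python3 -m jog '{"linear":[[0,-0.012,0],[0,-0.015,0],[0,-0.01,0],[0,-0.01,0],[0,0,0]],"delta_rot":[[0,0,0],[0,0,0],[0,0,0],[0,0,-0.5],[0,0,0]],"claw":[-1,-1,-1,-1,-1]}'
python3 -c "
from h import *
st([0.572,0.033,0.09],-10)
save('wrist','w4');save('side','s4');st()
import cv2
a=np.hstack([cv2.imread(f'pics/{x}.png')[150:230,290:400] for x in('s0','s3','s4') if cv2.imread(f'pics/{x}.png') is not None]);cv2.imwrite('pics/c4.png',cv2.resize(a,None,fx=3.5,fy=3.5))"
```

```text
clock: 4.6
eef_pos: [0.5548, 0.2003, 0.1072]
eef_rot: [-0.7, 0.048, -0.075, 0.708]
contact_force: [0.4, 0.4, 0.8]
grip_width: -0.0
t4.60 p [0.5548 0.2003 0.1072] F [0.4  0.42 0.76] w -0.0
tool delta mm [  45.2   16.5 -162.1]
rot deg [-0.83  0.07  2.1 ]
t4.70 p [0.5539 0.1998 0.1052] F [-0.05  0.11 -0.2 ] w 0.0003[ WARN:0@4.667] global loadsave.cpp:275 findDecoder imread_('pics/s0.png'): can't open/read file: check file path/integrity
```

View pics/w4.png

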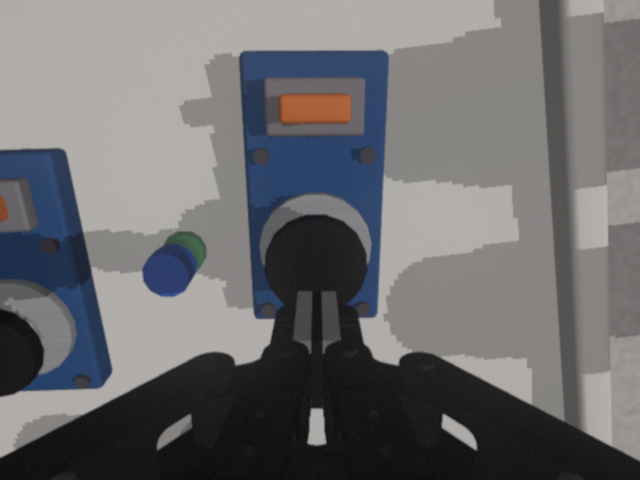

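View pics/c4.png

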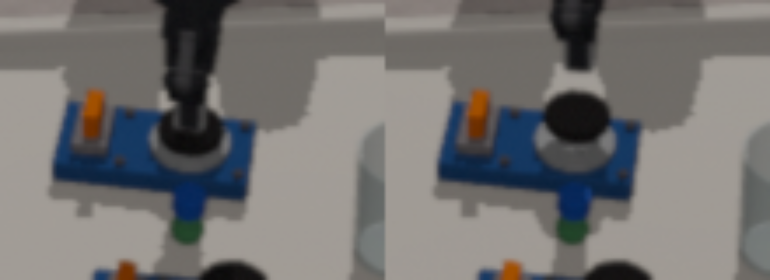

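```bash
python3 -m jog '{"linear":[[0.01,0,-0.033],[0.01,0,-0.033],[0.01,0.003,-0.033],[0.01,0.005,-0.033],[0.005,0.005,-0.025]],"delta_rot":[[-0.4,0,1],[-0.4,0,1],[0,0,0],[0,0,0],[0,0,0]],"claw":[-1,-1,-1,-1,-1]}'
python3 -c "
from h import *
st([0.572,0.034,0.075],-10)
save('wrist','w5')"
```

```text
clock: 5.12
eef_pos: [0.57, 0.0428, 0.0861]
eef_rot: [-0.704, 0.058, -0.052, 0.706]
contact_force: [1.1, 0.3, -0.8]
grip_width: 0.0
t5.12 p [0.57   0.0428 0.0861] F [ 1.13  0.28 -0.84] w 0.0
tool delta mm [ 3.4 11.1 -8.4]
rot deg [-0.15  1.07 -0.53]
```

View pics/w5.png

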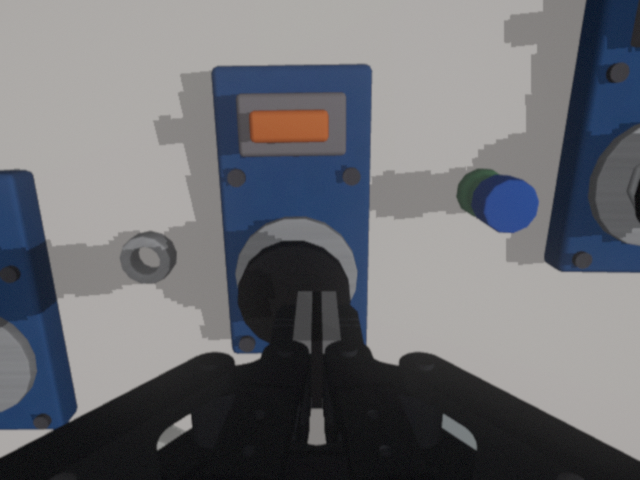

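The middle foot's pad is at (295,295), just left of the fingertips at (316,295), which agrees with the target. The tag is at (290,126) and the collar at (148,257).

```bash
python3 -m jog '{"linear":[[0.003,0.004,-0.008],[0,0.006,0],[0,0,0]],"delta_rot":[[0,1,-0.5],[0,0,0],[0,0,0]],"claw":[-1,-1,-1]}'
python3 -c "
from h import *
st([0.572,0.034,0.067],-10)"
```

```text
clock: 5.42
eef_pos: [0.5691, 0.0234, 0.0702]
eef_rot: [0.705, -0.069, 0.063, -0.703]
contact_force: [-0.4, 0.2, -0.6]
grip_width: 0.0002
t5.42 p [0.5691 0.0234 0.0702] F [-0.37  0.21 -0.6 ] w 0.0002
tool delta mm [ 0.9  3.2 10.9]
rot deg [ 0.25 -0.72 -0.42]
```

```bash
python3 -m jog '{"linear":[[0.001,0,0.0095],[0,0,0],[0,0.003,0],[0,0,0]],"delta_rot":[[0,-0.5,-0.4],[0,0,0],[0,0,0],[0,0,0]],"claw":[-1,-1,-1,-1]}'
python3 -c "
from h import *
st([0.572,0.034,0.057],-10)"
```

```text
clock: 5.75
eef_pos: [0.5714, 0.0389, 0.0656]
eef_rot: [0.705, -0.061, 0.059, -0.704]
contact_force: [-0.2, 0.4, -0.5]
grip_width: -0.0004
t5.75 p [0.5714 0.0389 0.0656] F [-0.23  0.38 -0.46] w -0.0004
tool delta mm [ 1.5  8.7 -4.7]
rot deg [ 0.14  0.22 -0.11]
```

```bash
python3 -m jog '{"linear":[[0.001,0,-0.003],[0,0,0],[0,0.002,0],[0,0,0]],"delta_rot":[[0,0,0],[0,0,0],[0,0,0],[0,0,0]],"claw":[-1,-1,-1,-1]}'
python3 -m jog '{"linear":[[0,0.003,0],[0,0,0],[0,0,0]],"delta_rot":[[0,0,0],[0,0,0],[0,0,0]],"claw":[-1,-1,-1]}'
python3 -m jog '{"linear":[[0,0.003,0],[0,0,0],[0,0,0]],"delta_rot":[[0,0,0],[0,0,0],[0,0,0]],"claw":[-1,-1,-1]}'
python3 -c "
from h import *
st([0.572,0.034,0.057],-10)"
```

```text
clock: 6.08
eef_pos: [0.5722, 0.038, 0.0641]
eef_rot: [0.705, -0.059, 0.059, -0.704]
contact_force: [0.4, 0.6, 1.1]
grip_width: -0.0002
clock: 6.33
eef_pos: [0.5725, 0.038, 0.0613]
eef_rot: [0.705, -0.059, 0.059, -0.704]
contact_force: [0.0, 0.1, 1.6]
grip_width: 0.0002
clock: 6.58
eef_pos: [0.5726, 0.038, 0.0584]
eef_rot: [0.705, -0.059, 0.059, -0.704]
contact_force: [-1.0, 0.6, 2.7]
grip_width: 0.0001
t6.58 p [0.5726 0.038  0.0584] F [-0.96  0.59  2.69] w 0.0001
tool delta mm [ 0.1  1.4 -4. ]
rot deg [0.04 0.4  0.02]
```

```bash
python3 -m jog '{"linear":[[0,0.002,0],[0,0,0],[0,0,0]],"delta_rot":[[0,0,0],[0,0,0],[0,0,0]],"claw":[-1,-1,-1]}'
python3 -c "
from h import *
st();save('side','s6');st();save('wrist','w6');st()"
python3 -m jog '{"linear":[[0,-0.01,0],[0,-0.015,0],[0,-0.015,0],[0,-0.01,0],[0,0,0]],"delta_rot":[[0,0,0],[0,0,0],[0,0,0],[0,0,0],[0,0,0]],"claw":[-1,-1,-1,-1,-1]}'
python3 -c "
from h import *
st([0.5915,-0.135,0.1],-10)
save('wrist','w7');save('side','s7')
a=np.hstack([cv2.imread(f'pics/{x}.png')[200:280,300:410] for x in('s6','s7')]);cv2.imwrite('pics/c7.png',cv2.resize(a,None,fx=3.5,fy=3.5))"
```

```text
clock: 6.83
eef_pos: [0.5726, 0.038, 0.0565]
eef_rot: [0.705, -0.059, 0.059, -0.704]
contact_force: [-0.9, -0.8, 3.7]
grip_width: 0.0001
t6.83 p [0.5726 0.038  0.0565] F [-0.92 -0.82  3.68] w 0.0001
t6.88 p [0.5726 0.038  0.0565] F [-1.77  0.32  3.39] w 0.0001
t6.93 p [0.5726 0.038  0.0565] F [-0.31  0.53  2.89] w -0.0002
clock: 7.35
eef_pos: [0.572, 0.0374, 0.1091]
eef_rot: [0.705, -0.06, 0.059, -0.704]
contact_force: [0.6, 0.5, 0.1]
grip_width: 0.0002
t7.35 p [0.572  0.0374 0.1091] F [0.6  0.52 0.07] w 0.0002
tool delta mm [  48.     9.4 -166.7]
rot deg [ 0.11  0.38 -0.1 ]
```

View pics/c7.png

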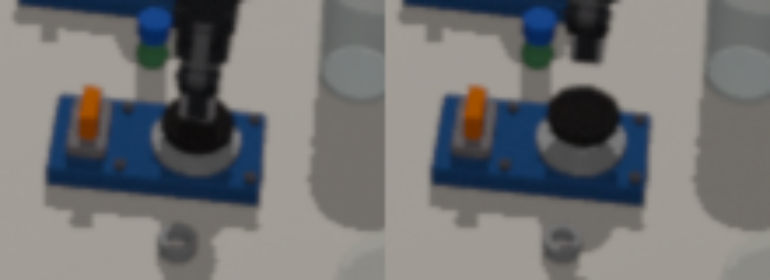

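View pics/w7.png

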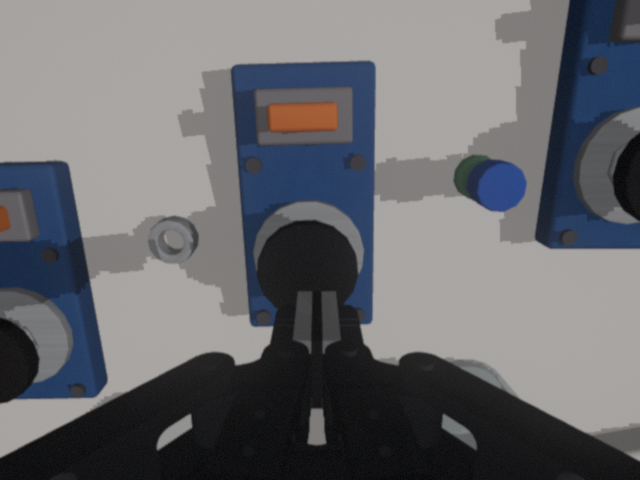

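Middle pad: about 3.3 N at roughly 8.5 mm, and the crop shows it pressed and then back up. The right foot is next.

```bash
python3 -m jog '{"linear":[[0.01,0,-0.034],[0.01,0,-0.034],[0.01,0.002,-0.034],[0.01,0.003,-0.033],[0,0,0]],"delta_rot":[[0,0,0],[0,0,0],[0,0,0],[0,0,0],[0,0,0]],"claw":[-1,-1,-1,-1,-1]}'
python3 -m jog '{"linear":[[0,0,0]],"delta_rot":[[0,0,0]],"claw":[-1]}'
python3 -c "
from h import *
st([0.5915,-0.135,0.075],-10)
save('wrist','w8')"
```

```text
clock: 7.87
eef_pos: [0.5876, -0.1034, 0.0985]
eef_rot: [0.705, -0.059, 0.053, -0.705]
contact_force: [-1.1, -1.4, 0.8]
grip_width: 0.0001
clock: 7.95
eef_pos: [0.587, -0.1049, 0.0974]
eef_rot: [0.705, -0.06, 0.053, -0.705]
contact_force: [0.6, 1.1, 0.0]
grip_width: -0.0001
t7.95 p [ 0.587  -0.1049  0.0974] F [0.57 1.09 0.05] w -0.0001
tool delta mm [  9.5  22.3 -29. ]
rot deg [ 0.07  0.79 -0.56]
```

View pics/w8.png

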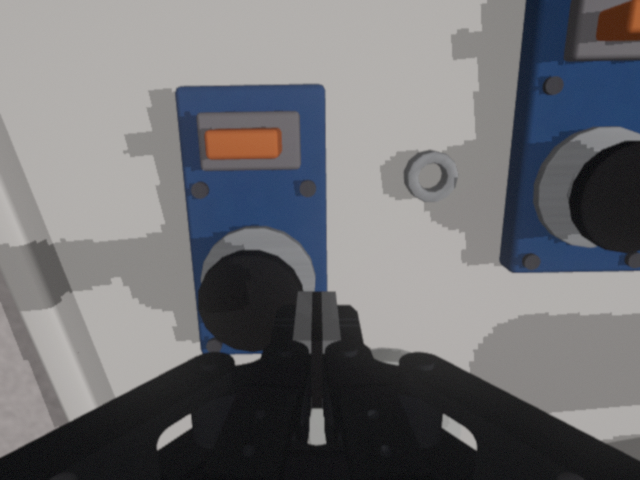

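The right foot's pad is at (250,300) and its tag at (243,143). The fingertips at (316,295) need to move about 29 mm further right.

```bash
python3 -m jog '{"linear":[[0.009,0.01,-0.028],[0,0.01,0],[0,0,0],[0,0,0]],"delta_rot":[[0,0.5,-0.5],[0,0,0],[0,0,0],[0,0,0]],"claw":[-1,-1,-1,-1]}'
python3 -c "
from h import *
st([0.5915,-0.135,0.065],-10)"
```

```text
clock: 8.33
eef_pos: [0.5904, -0.1322, 0.0751]
eef_rot: [0.705, -0.06, 0.058, -0.704]
contact_force: [0.7, -0.1, -0.2]
grip_width: 0.0002
t8.33 p [ 0.5904 -0.1322  0.0751] F [ 0.74 -0.07 -0.16] w 0.0002
tool delta mm [ 1.5 10.1 -2.6]
rot deg [ 0.08  0.45 -0.2 ]
```

```bash
python3 -m jog '{"linear":[[0.001,0.006,-0.002],[0,0.004,0],[0,0,0]],"delta_rot":[[0,0,0],[0,0,0],[0,0,0]],"claw":[-1,-1,-1]}'
python3 -m jog '{"linear":[[0,0.003,0],[0,0,0],[0,0,0]],"delta_rot":[[0,0,0],[0,0,0],[0,0,0]],"claw":[-1,-1,-1]}'
python3 -m jog '{"linear":[[0,0.003,0],[0,0,0],[0,0,0]],"delta_rot":[[0,0,0],[0,0,0],[0,0,0]],"claw":[-1,-1,-1]}'
python3 -c "
from h import *
st([0.5915,-0.135,0.057],-10)"
```

```text
clock: 8.58
eef_pos: [0.5916, -0.1314, 0.065]
eef_rot: [0.705, -0.059, 0.056, -0.705]
contact_force: [-1.1, 0.1, 2.4]
grip_width: -0.0002
clock: 8.83
eef_pos: [0.5918, -0.1311, 0.0628]
eef_rot: [0.705, -0.058, 0.056, -0.704]
contact_force: [-1.1, -1.5, 3.3]
grip_width: -0.0001
clock: 9.08
eef_pos: [0.5919, -0.1311, 0.0606]
eef_rot: [0.705, -0.058, 0.056, -0.704]
contact_force: [-1.6, -0.4, 5.1]
grip_width: -0.0001
t9.08 p [ 0.5919 -0.1311  0.0606] F [-1.55 -0.44  5.09] w -0.0001
tool delta mm [ 0.2  3.6 -3.9]
rot deg [ 0.1   0.75 -0.07]
```

```bash
python3 -m jog '{"linear":[[0,0.003,0],[0,0,0],[0,0,0]],"delta_rot":[[0,0,0],[0,0,0],[0,0,0]],"claw":[-1,-1,-1]}'
python3 -m jog '{"linear":[[0,0.003,0],[0,0,0],[0,0,0]],"delta_rot":[[0,0,0],[0,0,0],[0,0,0]],"claw":[-1,-1,-1]}'
```

```text
clock: 9.33
eef_pos: [0.5919, -0.1311, 0.0585]
eef_rot: [0.705, -0.057, 0.057, -0.704]
contact_force: [-1.9, -0.8, 5.0]
grip_width: -0.0001
clock: 9.58
eef_pos: [0.592, -0.1311, 0.0567]
eef_rot: [0.705, -0.057, 0.057, -0.704]
contact_force: [-1.8, -1.1, 7.1]
grip_width: -0.0003
```

```bash
python3 -c "
from h import *
st();save('side','s9')"
python3 -m jog '{"linear":[[0,-0.01,0],[0,-0.015,0],[0,-0.015,0],[0,-0.012,0],[0,0,0]],"delta_rot":[[0,0,0],[0,0,0],[0,0,0],[0,0,0],[0,0,0]],"claw":[-1,-1,-1,-1,-1]}'
python3 -c "
from h import *
st([0.503,0.044,0.1],-10)
save('side','s10')
a=np.hstack([cv2.imread(f'pics/{x}.png')[255:335,310:420] for x in('s9','s10')]);cv2.imwrite('pics/c10.png',cv2.resize(a,None,fx=3.5,fy=3.5))"
```

```text
t9.58 p [ 0.592  -0.1311  0.0567] F [-1.79 -1.07  7.08] w -0.0003
clock: 10.05
eef_pos: [0.5926, -0.1294, 0.1115]
eef_rot: [-0.705, 0.057, -0.057, 0.705]
contact_force: [0.3, -0.7, -0.3]
grip_width: -0.0003
t10.05 p [ 0.5926 -0.1294  0.1115] F [ 0.34 -0.67 -0.27] w -0.0003
tool delta mm [-116.2   11.6  156.8]
rot deg [-0.03  0.79 -0.01]
```

View pics/c10.png

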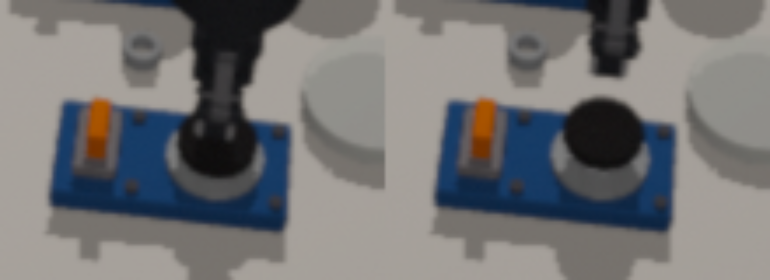

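The right pad needed 7.1 N at about 8 mm and came back up. At similar depths the middle took about 3.3 N, and the left was stiffest at 9 N for only about 4.5–5 mm. So the middle foot is the softest, and I'll go to its tag.

```bash
python3 -m jog '{"linear":[[-0.023,0,0.031],[-0.023,0,0.031],[-0.023,0,0.031],[-0.023,0,0.031],[0,0,0]],"delta_rot":[[0,0.4,0],[0,0.4,0],[0,0,0],[0,0,0],[0,0,0]],"claw":[-1,-1,-1,-1,-1]}'
python3 -m jog '{"linear":[[0,0,0]],"delta_rot":[[0,0,0]],"claw":[-1]}'
python3 -c "
from h import *
st([0.503,0.044,0.1],-10)"
```

```text
clock: 10.52
eef_pos: [0.5193, 0.0106, 0.1065]
eef_rot: [-0.704, 0.066, -0.063, 0.704]
contact_force: [-1.0, 0.8, -0.6]
grip_width: -0.0
clock: 10.6
eef_pos: [0.5182, 0.0122, 0.106]
eef_rot: [-0.704, 0.065, -0.062, 0.704]
contact_force: [0.8, -1.7, 0.2]
grip_width: 0.0
t10.60 p [0.5182 0.0122 0.106 ] F [ 0.81 -1.65  0.18] w 0.0
tool delta mm [-20.7   6.1  28.6]
rot deg [ 0.   -0.26 -0.24]
```

```bash
python3 -m jog '{"linear":[[-0.021,0,0.027],[0,0,0],[0,0,0],[0,0,0]],"delta_rot":[[0,0,0],[0,0,0],[0,0,0],[0,0,0]],"claw":[-1,-1,-1,-1]}'
python3 -c "
from h import *
st([0.503,0.044,0.075],-10)
im=save('wrist','w11'); 
K,Rm,t=cal('wrist'); print(repr((K,Rm,t)))
hsv=cv2.cvtColor(im,cv2.COLOR_RGB2HSV); m=((hsv[...,0]<18)&(hsv[...,1]>150)&(hsv[...,2]>60)).astype(np.uint8)
n,l,s,ce=cv2.connectedComponentsWithStats(m)
for i in range(1,n):
  if s[i,4]>100: print(s[i],ce[i],pix2w('wrist',*ce[i],.063))
p=arm.read_state()['eef_pos'];print(w2pix('wrist',p))
"
```

```text
clock: 10.93
eef_pos: [0.5014, 0.044, 0.1041]
eef_rot: [-0.704, 0.065, -0.06, 0.705]
contact_force: [-0.9, 0.2, -0.2]
grip_width: 0.0001
t10.93 p [0.5014 0.044  0.1041] F [-0.89  0.23 -0.23] w 0.0001
tool delta mm [ 1.8 29.1  0.2]
rot deg [-0.01 -0.16 -0.41]
(array([[430.80402758,   0.        , 316.41344282],
       [  0.        , 430.80402758, 235.78640489],
       [  0.        ,   0.        ,   1.        ]]), array([[ 1.77255084e-01,  9.84164872e-01, -3.73815275e-04],
       [ 9.46232970e-01, -1.70318820e-01,  2.75017575e-01],
       [ 2.70598968e-01, -4.91019798e-02, -9.61439126e-01]]), array([-0.13078424, -0.46711694,  0.12364293]))
[ 283  253   64   36 2110] [314.34170616 270.86066351] [0.49978389 0.04193888 0.063     ]
[   0  343   40   40 1257] [ 16.74542562 360.20365951] [ 0.5196285  -0.10840038  0.063     ]
[318.48134692 314.83956982]
```

View pics/w11.png

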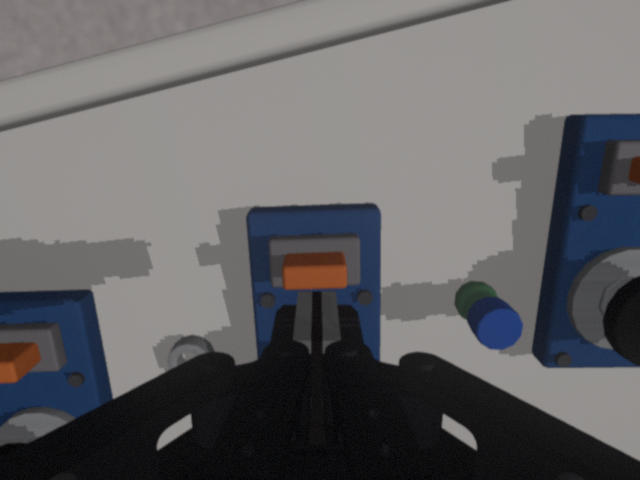

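The middle tag's top face is centred at about (315,279), and the lowered fingertips line up with it to within about 2 mm. The foot is blue and is the middle one in the tray, between the collar at (190,352) and the vial at (495,322). Going straight down.

```bash
python3 -m jog '{"linear":[[0,0.014,0],[0,0.014,0],[0,0.006,0],[0,0,0],[0,0,0]],"delta_rot":[[0,0,0],[0,0,0],[0,0,0],[0,0,0],[0,0,0]],"claw":[-1,-1,-1,-1,-1]}'
python3 -c "
from h import *
st([0.5015,0.0435,0.05],-10);save('side','s12');save('wrist','w12')
cv2.imwrite('pics/c12.png',np.hstack([cv2.resize(cv2.imread('pics/s12.png')[200:280,300:380],None,fx=5,fy=5),cv2.imread('pics/w12.png')[40:440,120:520]]))"
```

```text
clock: 11.4
eef_pos: [0.5038, 0.0389, 0.0687]
eef_rot: [0.704, -0.067, 0.063, -0.704]
contact_force: [-0.6, -0.5, -0.3]
grip_width: -0.0002
t11.40 p [0.5038 0.0389 0.0687] F [-0.6  -0.46 -0.31] w -0.0002
tool delta mm [-3.  18.7  4.2]
rot deg [ 0.05 -0.61 -0.32]
```

View pics/c12.png

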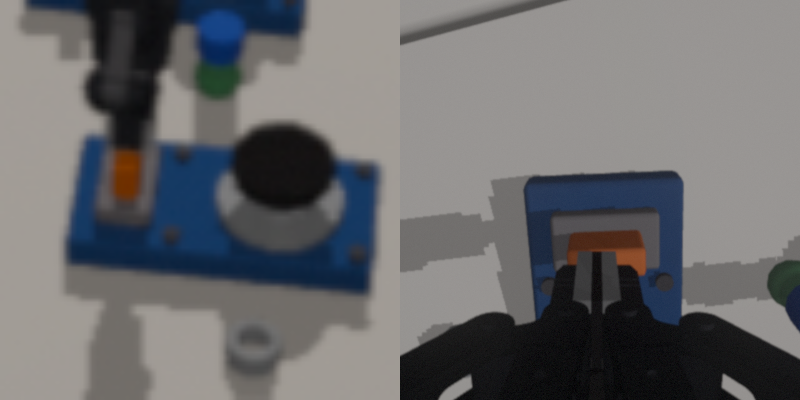

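The fingertips sit about 4 mm right of the tag centre and a few mm too far ahead, so I'll correct before pressing.

```bash
python3 -m jog '{"linear":[[-0.0055,0,0.004],[0,0,0],[0,0,0]],"delta_rot":[[0,0,0],[0,0,0],[0,0,0]],"claw":[-1,-1,-1]}'
python3 -c "
from h import *
st([0.498,0.043,0.05],-10);save('side','s13');save('wrist','w13')
cv2.imwrite('pics/c13.png',np.hstack([cv2.resize(cv2.imread('pics/s13.png')[200:280,300:380],None,fx=5,fy=5),cv2.imread('pics/w13.png')[40:440,120:520]]))"
```

```text
clock: 11.75
eef_pos: [0.4997, 0.0444, 0.0705]
eef_rot: [-0.704, 0.066, -0.065, 0.704]
contact_force: [0.1, -0.3, -0.2]
grip_width: 0.0001
t11.75 p [0.4997 0.0444 0.0705] F [ 0.12 -0.29 -0.19] w 0.0001
tool delta mm [-1.4 20.5 -1.7]
rot deg [-0.   -0.63 -0.15]
```

View pics/c13.png

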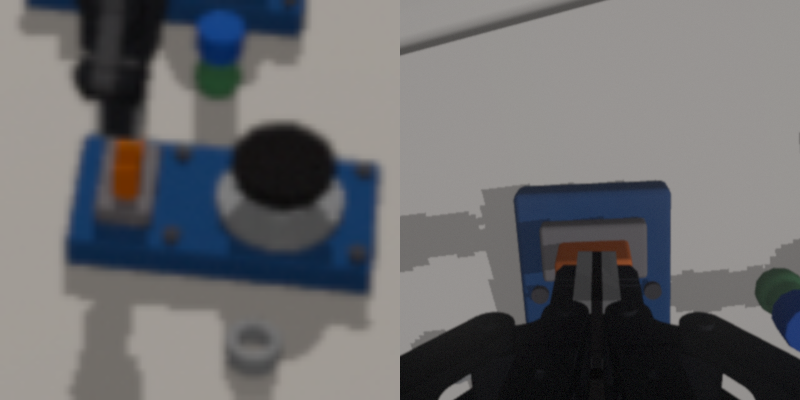

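```bash
python3 -m jog '{"linear":[[-0.002,0.003,0],[0,0,0],[0,0.003,0],[0,0,0]],"delta_rot":[[0,0,0],[0,0,0],[0,0,0],[0,0,0]],"claw":[-1,-1,-1,-1]}'
python3 -m jog '{"linear":[[0,0.003,0],[0,0,0],[0,0,0]],"delta_rot":[[0,0,0],[0,0,0],[0,0,0]],"claw":[-1,-1,-1]}'
python3 -m jog '{"linear":[[0,0.003,0],[0,0,0],[0,0,0]],"delta_rot":[[0,0,0],[0,0,0],[0,0,0]],"claw":[-1,-1,-1]}'
python3 -c "
from h import *
st([0.498,0.043,0.05],-10);save('side','s14')
cv2.imwrite('pics/c14.png',cv2.resize(cv2.imread('pics/s14.png')[200:280,300:380],None,fx=5,fy=5))"
```

```text
clock: 12.18
eef_pos: [0.4977, 0.045, 0.0643]
eef_rot: [-0.704, 0.066, -0.065, 0.704]
contact_force: [0.5, 0.4, 0.0]
grip_width: 0.0002
clock: 12.43
eef_pos: [0.4979, 0.045, 0.0609]
eef_rot: [-0.704, 0.066, -0.065, 0.704]
contact_force: [0.5, 0.1, 2.6]
grip_width: -0.0001
clock: 12.68
eef_pos: [0.4978, 0.045, 0.0575]
eef_rot: [-0.704, 0.066, -0.065, 0.704]
contact_force: [0.6, -0.5, 0.7]
grip_width: 0.0001
t12.68 p [0.4978 0.045  0.0575] F [ 0.55 -0.54  0.72] w 0.0001
tool delta mm [ 0.5  7.5 -1.9]
rot deg [-0.02 -0.61 -0.11]
```

View pics/c14.png

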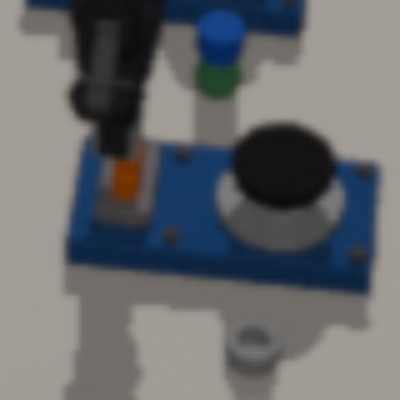

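```bash
python3 -c "
from h import *
st();save('wrist','w15');st()
a=cv2.imread('pics/w15.png')[150:350,220:420];b=cv2.imread('pics/s14.png')[215:255,305:345]; c=cv2.imread('pics/s10.png')[215:255,305:345]
cv2.imwrite('pics/c15.png',np.hstack([cv2.resize(a,(266,266)),cv2.resize(b,(266,266)),cv2.resize(c,(266,266))]))
for z in (.063,.0575): print(z,w2pix('side',[.498,.045,z]),w2pix('side',[.504,.044,z]))
"
```

```text
t12.73 p [0.4979 0.0449 0.0575] F [-0.56 -0.45 -0.1 ] w -0.0
t12.78 p [0.4978 0.0449 0.0576] F [0.35 0.63 0.01] w 0.0001
0.063 [323.87656579 227.56624817] [326.54203642 227.87151573]
0.0575 [323.83090673 229.24680022] [326.4877084  229.55184584]
```

View pics/c15.png

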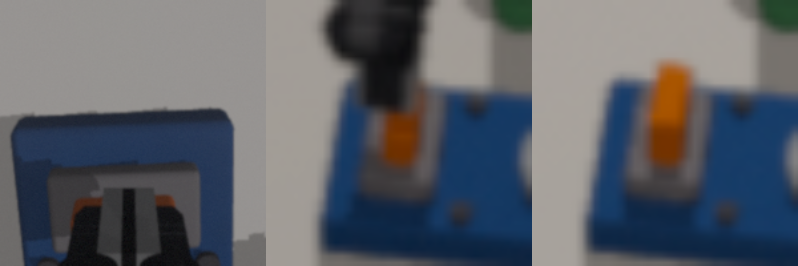

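The tag has gone partly down, with force back near 0 when nothing is moving. The side view puts the fingertips 4–5 mm too near the robot, so I'll lift, recentre and continue.

```bash
python3 -m jog '{"linear":[[0,-0.008,0],[0,0,0],[0.0045,0,-0.001],[0,0,0],[0,0,0]],"delta_rot":[[0,0,0],[0,0,0],[0,0,0],[0,0,0],[0,0,0]],"claw":[-1,-1,-1,-1,-1]}'
python3 -c "
from h import *
st([0.502,0.0435,0.05],-10);save('wrist','w16');save('side','s16')
a=cv2.imread('pics/w16.png')[150:350,220:420];b=cv2.imread('pics/s16.png')[210:250,305:345]
cv2.imwrite('pics/c16.png',np.hstack([cv2.resize(a,(390,390)),cv2.resize(b,(390,390))]))
"
```

```text
clock: 13.2
eef_pos: [0.5027, 0.0429, 0.0668]
eef_rot: [-0.704, 0.066, -0.065, 0.704]
contact_force: [0.4, 0.1, -0.1]
grip_width: -0.0001
t13.20 p [0.5027 0.0429 0.0668] F [ 0.44  0.06 -0.11] w -0.0001
tool delta mm [-0.8 16.8  0.5]
rot deg [-0.02 -0.61 -0.08]
```

View pics/c16.png

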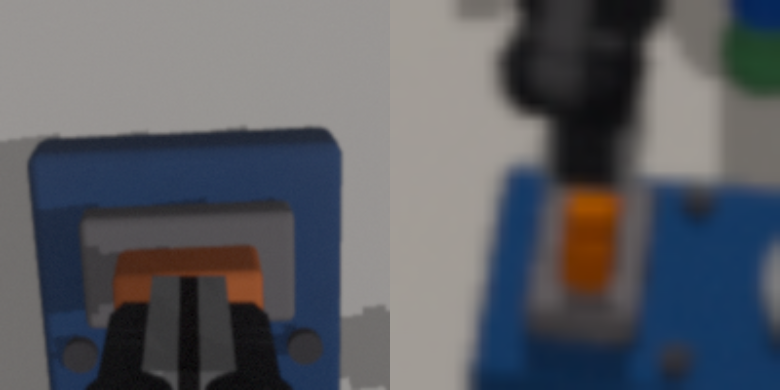

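```bash
python3 -m jog '{"linear":[[0,0.006,0],[0,0.004,0],[0,0,0],[0,0.003,0],[0,0,0]],"delta_rot":[[0,0,0],[0,0,0],[0,0,0],[0,0,0],[0,0,0]],"claw":[-1,-1,-1,-1,-1]}'
python3 -m jog '{"linear":[[0,0.002,0],[0,0,0],[0,0,0]],"delta_rot":[[0,0,0],[0,0,0],[0,0,0]],"claw":[-1,-1,-1]}'
python3 -m jog '{"linear":[[0,0.002,0],[0,0,0],[0,0,0]],"delta_rot":[[0,0,0],[0,0,0],[0,0,0]],"claw":[-1,-1,-1]}'
```

```text
clock: 13.72
eef_pos: [0.5029, 0.0429, 0.0523]
eef_rot: [-0.704, 0.066, -0.065, 0.704]
contact_force: [0.2, -0.7, -0.1]
grip_width: 0.0002
clock: 13.97
eef_pos: [0.5028, 0.0429, 0.0498]
eef_rot: [-0.704, 0.066, -0.065, 0.704]
contact_force: [-0.1, -1.0, 1.7]
grip_width: 0.0002
clock: 14.22
eef_pos: [0.5028, 0.043, 0.0495]
eef_rot: [-0.704, 0.065, -0.065, 0.704]
contact_force: [0.3, 0.8, 0.2]
grip_width: 0.0001
```

```bash
python3 -m jog '{"linear":[[0,0.003,0],[0,0,0]],"delta_rot":[[0,0,0],[0,0,0]],"claw":[-1,-1]}'
python3 -m jog '{"linear":[[0,0.003,0],[0,0,0]],"delta_rot":[[0,0,0],[0,0,0]],"claw":[-1,-1]}'
python3 -m jog '{"linear":[[0,0.003,0],[0,0,0]],"delta_rot":[[0,0,0],[0,0,0]],"claw":[-1,-1]}'
```

```text
clock: 14.38
eef_pos: [0.5031, 0.043, 0.0495]
eef_rot: [-0.704, 0.065, -0.066, 0.704]
contact_force: [-0.3, 0.4, -0.3]
grip_width: -0.0001
clock: 14.55
eef_pos: [0.5036, 0.0432, 0.0496]
eef_rot: [-0.704, 0.064, -0.067, 0.704]
contact_force: [0.0, -0.5, 0.1]
grip_width: 0.0002
clock: 14.72
eef_pos: [0.5041, 0.0432, 0.0495]
eef_rot: [-0.704, 0.063, -0.068, 0.704]
contact_force: [0.8, -0.3, -0.0]
grip_width: 0.0
```

```bash
python3 -c "
from h import *
s=arm.read_state();print(np.round(s['joint_positions'],3),np.round(s['tau'],1),np.round(s['wrist_torque'],2))
st([.502,.0435,.047],-10);save('wrist','w17');save('side','s17');save('top','t17')
a=cv2.imread('pics/w17.png')[150:350,220:420];b=cv2.imread('pics/s17.png')[210:250,305:345]
cv2.imwrite('pics/c17.png',np.hstack([cv2.resize(a,(390,390)),cv2.resize(b,(390,390))]))
"
```

```text
[-0.041  0.556 -0.139  2.04   0.144  0.547  1.103] [ -0.  -55.2  -0.8 -14.8   0.    0.   -0. ] [-0.01 -0.01 -0.03]
t14.72 p [0.5041 0.0432 0.0495] F [ 0.77 -0.35 -0.03] w 0.0
tool delta mm [-2.2  2.5 -0.1]
rot deg [-0.05 -0.62  0.46]
```

View pics/c17.png

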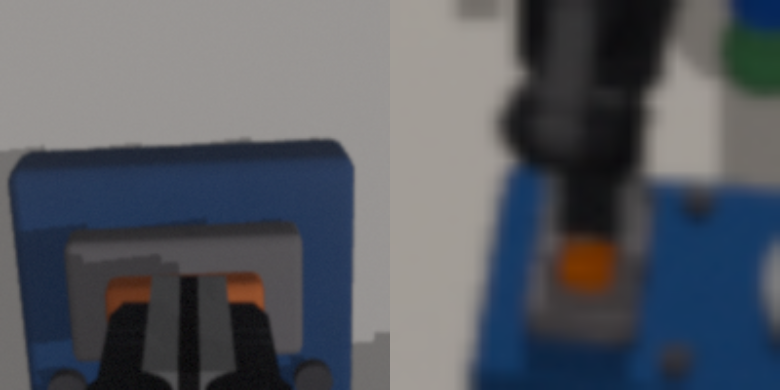

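View pics/s17.png

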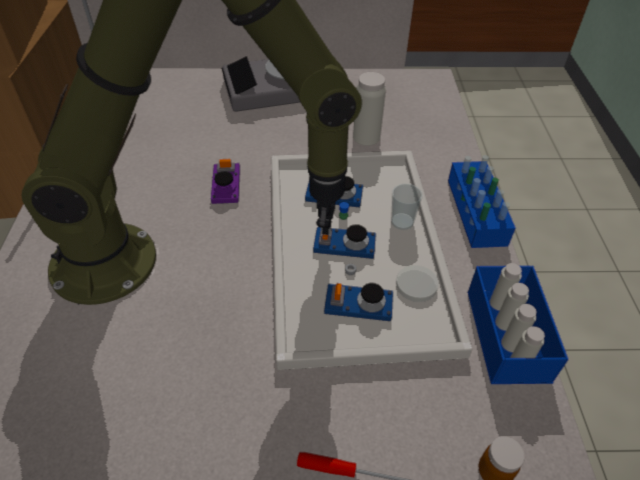

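The reset row after each push relaxes the force against a rigid stop, so that reading says nothing. I'll push in single rows and read the force during the push.

```bash
python3 -m jog '{"linear":[[-0.002,0.002,0]],"delta_rot":[[0,0,0.4]],"claw":[-1]}'
python3 -m jog '{"linear":[[0,0.003,0]],"delta_rot":[[0,0,0]],"claw":[-1]}'
python3 -m jog '{"linear":[[0,0.003,0]],"delta_rot":[[0,0,0]],"claw":[-1]}'
```

```text
clock: 14.95
eef_pos: [0.5044, 0.0434, 0.0487]
eef_rot: [-0.704, 0.064, -0.068, 0.704]
contact_force: [-1.6, -4.0, 38.0]
grip_width: 0.0001
clock: 15.03
eef_pos: [0.5046, 0.0433, 0.0484]
eef_rot: [-0.704, 0.063, -0.068, 0.704]
contact_force: [-17.6, -0.9, 64.4]
grip_width: 0.0
clock: 15.12
eef_pos: [0.5045, 0.0433, 0.0485]
eef_rot: [-0.704, 0.063, -0.069, 0.704]
contact_force: [-12.6, -1.2, 52.7]
grip_width: -0.0
```

Hard stop reached: 50–60 N at z ≈ 0.0485. Retracting.

```bash
python3 -m jog '{"linear":[[0,-0.012,0],[0,-0.02,0],[0,-0.03,0],[0,-0.035,0],[0,-0.035,0]],"delta_rot":[[0,0,0],[0,0,0],[0,0,0],[0,0,0],[0,0,0]],"claw":[-1,-1,-1,-1,-1]}'
python3 -m jog '{"linear":[[-0.035,-0.01,0],[-0.035,-0.01,0],[-0.02,0,0],[0,0,0],[0,0,0]],"delta_rot":[[0,0,0],[0,0,0],[0,0,0],[0,0,0],[0,0,0]],"claw":[-1,-1,-1,-1,-1]}'
python3 -c "
from h import *
st();save('side','s18');save('top','t18');save('wrist','w18')
g=lambda f,y,x,h,w,s:cv2.resize(cv2.imread('pics/'+f+'.png')[y:y+h,x:x+w],None,fx=s,fy=s)
cv2.imwrite('pics/c18.png',np.vstack([g('side0',170,290,155,120,2.4)[:, :288],])if 0 else np.hstack([g('side0',165,280,165,130,2.9),g('s18',165,280,165,130,2.9)]))
d=np.abs(cv2.imread('pics/side0.png').astype(int)-cv2.imread('pics/s18.png')).max(2)[160:360,275:470]
import numpy as np
ys,xs=np.where(d>60);print(len(ys),np.c_[xs+275,ys+160][::max(1,len(ys)//15)].tolist())
"
```

```text
clock: 15.53
eef_pos: [0.4986, 0.0431, 0.1792]
eef_rot: [0.705, -0.067, 0.064, -0.703]
contact_force: [1.0, 0.3, 0.0]
grip_width: -0.0001
clock: 15.95
eef_pos: [0.4118, 0.0607, 0.2062]
eef_rot: [-0.704, 0.063, -0.069, 0.704]
contact_force: [1.7, -0.2, 0.6]
grip_width: 0.0
t15.95 p [0.4118 0.0607 0.2062] F [ 1.69 -0.16  0.6 ] w 0.0
197 [[275, 160], [275, 161], [275, 162], [275, 163], [275, 164], [276, 165], [278, 166], [283, 167], [280, 169], [285, 170], [278, 172], [281, 173], [284, 174], [279, 176], [325, 226], [278, 357]]
```

View pics/c18.png

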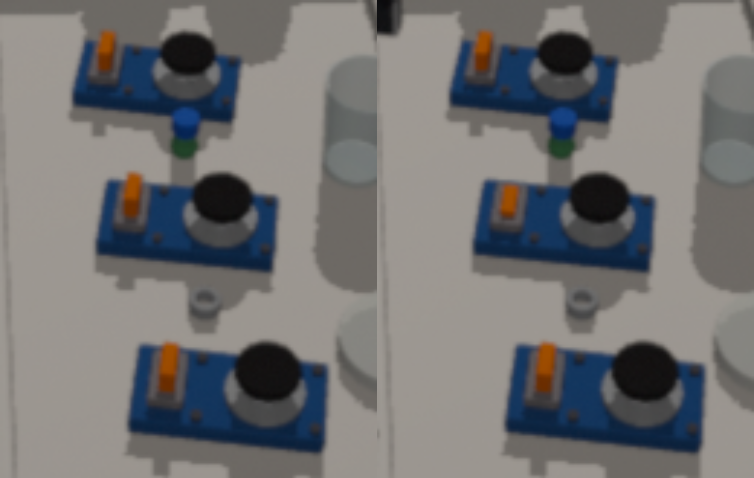

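View pics/t18.png

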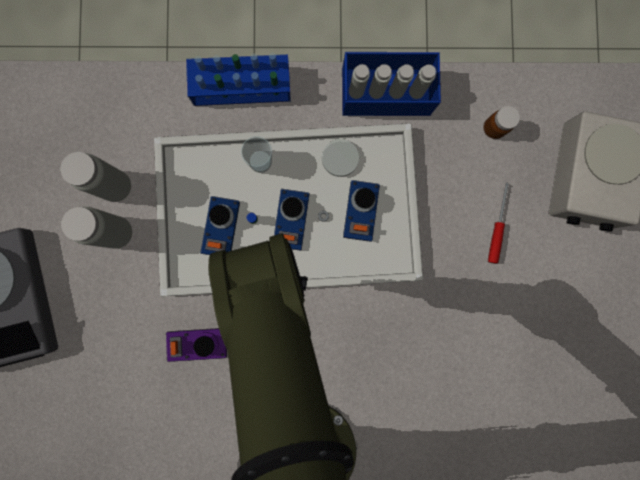

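View pics/w18.png

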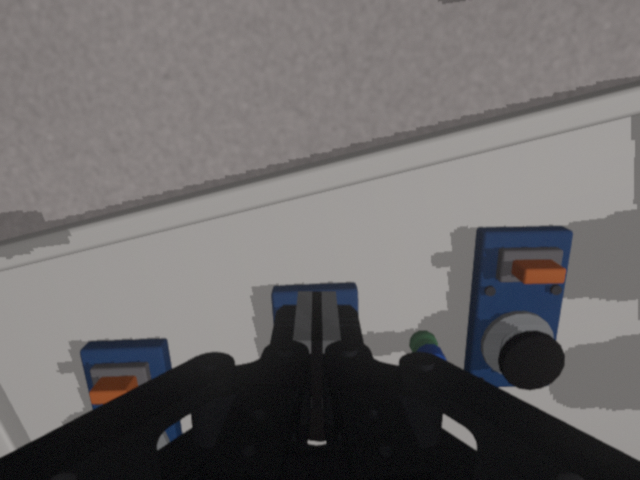

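Comparing before and after in the side view, the middle tag at (325,232) is down and the other two tags are up. All three pads are up. Feet, vial, collar, beaker and dish haven't moved; the only large difference inside the tray is at the middle tag.

```bash
python3 -m jog '{"linear":[[0,0,0],[0,0,0]],"delta_rot":[[0,0,0],[0,0,0]],"claw":[-1,-1]}'
python3 -c "
from h import *
st();print(arm.hand_in())"
```

```text
clock: 16.27
eef_pos: [0.4141, 0.0601, 0.2047]
eef_rot: [-0.704, 0.064, -0.069, 0.704]
contact_force: [0.0, -0.6, 0.1]
grip_width: -0.0002
t16.27 p [0.4141 0.0601 0.2047] F [ 0.05 -0.56  0.08] w -0.0002
the job is handed in; nothing more can be done
None
```

The middle foot is the softest. Its orange tag is pushed fully down, and the job was handed in at 16.3 s.

| Foot (in the order pressed) | Force | Depth |
|---|---|---|
| Left (stiffest) | about 9 N | about 4.5–5 mm |
| Middle (softest) | about 3.3 N | about 8.5 mm |
| Right | about 7 N | about 8 mm |

All three pads came back up.

Three things did not go cleanly:
- **Left pad:** I overshot and briefly bottomed it at about 70 N. That was under the 120 N wrist limit and did not shift the foot.
- **Tag alignment:** the wrist camera disagreed with the side and top cameras by about 5 mm on the tag's position. The first push was off-centre and moved the tag only partway, so I recentred and finished it.
- **Tag stop:** I pushed the tag until it stopped hard, with brief readings up to 64 N.

In the last pictures the middle tag is down and the other two are up. Comparing side views from before and after, the only large change inside the tray is at the middle tag. The robot was clear, with contact force near zero.

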